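Reject a coin slab and tally it

ROBOT

A 6-joint arm with a two-finger parallel gripper is mounted at the origin on the work surface. World frame = base frame: x ahead of the robot, y to its left, z up, the work surface at z = 0. Lengths are in m, angles in degrees, forces in N, time in s.
With the tool pointing down it reaches from about 0.3 to 0.875 m from the base axis. Payload 4.2 kg.
Tool frame: the origin (TCP) lies at the very end of the fingers, on their centre line; the grasp point (between the pads) lies manip.grip_depth behind it (manip.grip_depth is the distance from the TCP to the grasp point, in m); z points along the fingers, y is the line along which they close (so a half turn about z gives the same grasp; the last joint's range is limited). The gripper opens to 85 mm and grips with 20 to 120 N. Pads are 22 mm wide; open, the fingers measure 114 mm over their backs; the gripper's body (76 mm by 85 mm) begins 54 mm behind the grasp point. The pads swing forward as they close: fully open they stand 13 mm farther back than shut.
Start: joints at [75.63, 18.312, 89.639, -0, 72.044, -1.146], TCP at [0.132, 0.56, 0.231] pointing down, gripper open.
Joint ranges: [-177.97, 177.97], [-48.28, 115.42], [12.27, 149.76], [-77.06, 257.06], [2.81, 150.46], [-146.56, 146.56]. Speed limits (degrees/s): [147.25, 147.25, 180, 180, 180, 180].

INTERFACE

Orientations are given as [roll, pitch, yaw] about the fixed x, y, z axes, in that order (R = Rz(yaw) Ry(pitch) Rx(roll)).
In Python, from workcell import monitor, read_camera, camera_params, job, find_in, landmark_of, manip gives the robot as it stands.
- The arm moves only by the tool servo_tool, never from a script. Its argument "increments" is a list of rows, each a list of 3 entries, a list of its own where there are three numbers: the closure, from 0 (fully open) to 1 (shut), then the shift along the tool's x, y, z in cm, then the turn about the tool's z in degrees. A call has 1 to 5 rows; each row is the pose to reach, as a shift and turn from the pose commanded when the call began, along the tool's axes at that moment; what a row does not reach only later rows make up. A row lasts 1/12 s, in which the tool goes at most 41.7 mm and 7.16 degrees, less where a joint would pass 70% of its speed; a pose out of reach is approached as far as the arm can. A call with a gripper value outside its range is refused whole. The fingers move at their own pace and stop on an object; "grip_force" is the grip in N (left out, the last holds). Time passes only in rows, so rows that repeat a pose let the fingers close. It gives the time, the measured TCP pose, the force, the opening and the grip force at its end, in the units of the state.
- monitor.observe(): the state, without advancing time (a new reading comes with each control period).
- read_camera(name): name is "side" or "top" or "wrist"; returns (picture, depth): 480x640x3 uint8, blue, green, red; 480x640 float32, m along the optical axis (not along the pixel's ray), 0 where there is no reading.
- camera_params(name): a dict with "K" (3x3 intrinsics, pixels), "rvec" (rotation vector, rad) and "tvec" (3), from world to camera coordinates, as OpenCV has them. Camera axes: x right, y down, z forward; pixel columns grow to the right and rows downward; lengths in m; the calibration is good to about 2 mm. A picture is of the moment at which its call begins: read the wrist's pose just before it. camera_params takes no time and is no camera call; for the wrist camera it gives the pose at the moment of the call.
- job.job_done(): hands the job in; it is judged then, once.
Trained networks look in the newest picture that a camera, given by its name, has taken for a name from the list of things; names that differ only in an ending like _2 or _b are one class to them, and where a whole thing is asked for, a point or a joint stands for the part that bears it (a point fixed in the world has none). Each returns a list of dicts, best first, with "confidence" (0 to 1); they miss things now and then, are a little off and sometimes report something else, mostly with a low value. They report only what shows in the picture. A call takes as long as a camera call. They do not tell look-alikes from the thing itself.
- find_in(camera, thing): "uv" ([column, row] in pixels, amid what is visible of it).
- landmark_of(camera, thing): "uv" ([column, row] in pixels: a listed point, or the origin of a listed thing).
The state is a dict: "clock": time; "qpos": joint angles; "qvel": joint speeds; "joint_torque": joint torques, N m; "tool_pos": TCP position; "tcp_rot": TCP orientation; "force": force on the tool from outside, world axes, zero at the start; "ft_torque": the same for the moment, N m; "gripper_width": finger opening in m; "gripper_force": force on a finger pad.
Only numpy, scipy, OpenCV 4.12 (cv2) and the standard library are available. Lean on these libraries where they do the work, as an engineer would, in place of code of your own. Each camera call takes 0.05 s, during which the arm holds its last target. There are 200 camera calls.

TASK

The coin slab leaning in the clear frame under the lamp is a reject: take it out, lower it into the straight-sided pewter tin and let go of it only once its lower part is down inside below the tin's rim, so that it stays in the tin. Only then count it: push the tally counter's sprung lever over to its stop and let it spring fully back. Leave the porcelain bowl, the tin and all the other things where they stand.

Things in the scene. Friction and masses are not known exactly. Their poses are not given: they have to be found in the camera images.
- slab: the reject: flat white coin slab, a brass coin shown on both faces, 86 wide (its y), 60 high (z), 9 thick (x), 60 g. Origin: middle of its lower edge; z runs up the slab. It starts leaning 35 degrees from vertical, upper edge towards the stand's -x (robot side). Too wide to grip across: pinch the 9 mm thickness at the middle of the upper edge, tool tilted along the slab
- slab_center (a point): the middle of the slab, 30 mm up its z from the origin
- stand: fixed: slanted clear acrylic frame in a steel clamp. Origin on the shelf; the slab's lower edge rests on a ledge 75 above it. The frame backs the slab's lower face up to 22 along it, and up to 47 only at the outer 14 mm left and right, so the middle 60 mm of the slab's upper 38 mm is free on both faces. A lip 6 high, 3.5 off the upper face, keeps its foot: draw the slab out along its own plane
- lamp (a point): middle of the stand's lamp bar: 22 diameter, 90 long along the stand's y, 280 above the stand's origin, so over the slab: a vertical tool does not fit under it, one tilted along the slab does. The lamp's thin post (10 diameter, up to 290 high) stands 100 to +x of the stand's origin
- tin: the reject container: squat open pewter-grey round tin with straight upright walls, 160 outside diameter, 48 high, walls 4, floor 5 thick, 0.7 kg, standing loose. Origin: centre of its underside, z up
- counter: fixed tally counter: steel block 70 x 56 x 36 on a 90 x 76 wooden foot, lever on top. Origin: centre of the underside; the lever swings in its x-z plane about an axis along its y, 45 mm above the origin
- tally_lever (a joint): angle of the sprung lever: 0 at rest, leaning 0.45 rad to the counter's -x; 0.9 rad at its stop, leaning 0.45 rad to +x. It springs back when released; at its pad it takes about 5 N at the stop
- lever_pad (a point): centre of the lever's pad (22 wide along y, 22 high, 7 thick), 49 mm from the hinge axis; push it in the counter's +x direction
- bowl: bystander: cream porcelain sorting bowl with flaring walls, 140 diameter, 52 high; not the tin. Origin: centre of the underside
- coin_tube: bystander: aluminium coin tube with cap, 45 diameter, 72 high, upright. Origin: centre of the underside
- loupe: bystander: loupe lying flat, 54 diameter lens ring with 75 long horn handle to its -x, 10 high. Origin: under the lens centre
- capsule: bystander: round coin capsule lying flat, 46 diameter, 8 high. Origin: centre of the underside
- tweezers: bystander: steel tweezers lying flat along their x, 112 long, 6 high. Origin near the middle of the underside
Things that resemble listed ones, but are neither listed nor needed, are in the scene too. What is shaped like the slab but blue, green or purple is not meant.

How it is judged (in metres and radians):
On the way, in this order (a step that is already met when the one before it is completed fails the run):
1. the slab, still held in the fingers, is lowered into the tin until its lower edge is below the rim (horizontal distance between slab and tin below 0.075 m and z of slab in the frame of tin below 0.044 m and contact force between the fingers and slab above 0.5 N), for 0.1 s.
2. the slab is let go and rests in the tin (horizontal distance between slab_center and tin below 0.07 m and z of slab_center in the frame of tin below 0.045 m and contact force between the fingers and slab below 0.05 N and linear speed of slab below 0.03 m/s), for 0.2 s.
3. the tally lever is swung to its stop (value of joint tally_lever above 0.82 rad), for 0.05 s.
At the end, for the whole second after the job is handed in: The slab rests released in the tin (its middle within 70 mm of the tin's axis and less than 45 mm above the tin's underside, at rest), the tin stands upright (within 0.1 rad), and the tally lever has been swung to its stop (over 0.82 rad) after that and is back at rest (under 0.06 rad) (all of step 2 and value of joint tally_lever below 0.06 rad and angle between tin's own z axis and vertical below 0.1 rad); the robot touches nothing.
It fails at once if the tally lever is swung (over 0.4 rad) while the slab is not in the tin (value of joint tally_lever above 0.4 rad and (horizontal distance between slab_center and tin above 0.08 m or z of slab_center in the frame of tin above 0.06 m)).
It fails at once if the bowl, coin tube, loupe, capsule, tweezers or tin is shifted by more than 30 mm (distance of any of bowl, coin_tube, loupe, capsule, tweezers, tin from where it was at the start of the episode above 0.03 m).
It also fails if it takes over 58 s, if anything falls off the work surface, if the arm or the gripper's body presses on something with over 40 N, if the wrist force passes 120 N, or if a joint passes its speed limit or range.

## Working session

There is one attempt and no reset: what is moved stays moved. The work goes in short steps, Python scripts to look and compute and a tool call to move; the robot and the scene stay as the last step left them, time stands still between calls to the robot, and variables do not carry over. Pictures are saved under pics/ and viewed, at most 13 in all, crops included, and the job is handed in when it is done.

Besides the shell and the picture viewer there is one more tool, called after "Emit:" by a JSON object that holds its "op" and its "data". servo_tool: Moves the arm, as the interface text tells. Its arguments: {"type":"object","properties":{"increments":{"type":"array","items":{"type":"array"}},"grip_force":{"type":"number"}},"required":["increments"]}

```bash
mkdir -p pics; ls; cat > h.py <<'E'
import numpy as np,cv2
from workcell import monitor, read_camera, camera_params, job, find_in, landmark_of, manip
from scipy.spatial.transform import Rotation as Ro
def world(cam,uv,depth,r=2,P=None):
    P=P or camera_params(cam);K=np.array(P['K']);R=cv2.Rodrigues(np.array(P['rvec'],float))[0];t=np.array(P['tvec'],float).ravel()
    u,v=int(round(uv[0])),int(round(uv[1]));d=depth[max(v-r,0):v+r+1,max(u-r,0):u+r+1];d=d[d>0]
    if len(d)==0:return None
    z=np.median(d);return R.T@(z*np.linalg.inv(K)@[uv[0],uv[1],1]-t)
def ray(cam,uv,P=None):
    P=P or camera_params(cam);K=np.array(P['K']);R=cv2.Rodrigues(np.array(P['rvec'],float))[0];t=np.array(P['tvec'],float).ravel()
    d=R.T@np.linalg.inv(K)@[uv[0],uv[1],1];return -R.T@t,d/np.linalg.norm(d)
def tri(obs):
    A=np.zeros((3,3));b=np.zeros(3)
    for c,d in obs:
        M=np.eye(3)-np.outer(d,d);A+=M;b+=M@c
    return np.linalg.solve(A,b)
E
python3 - <<'E'
from h import *
np.set_printoptions(precision=3,suppress=True)
print(manip.grip_depth,monitor.observe())
for c in ['side','top']:
    im,d=read_camera(c);cv2.imwrite(f'pics/{c}0.png',im)
    np.savez(f'{c}0.npz',im=im,d=d)
    print(c,{k:np.round(np.array(v),3).tolist() for k,v in camera_params(c).items()})
    for n in ['slab','slab_center','stand','lamp','tin','counter','lever_pad','bowl','coin_tube','loupe','capsule','tweezers']:
        for f in (landmark_of,):
            print(n,[(np.round(o['uv'],0).tolist(),round(o['confidence'],2),world(c,o['uv'],d)) for o in f(c,n)[:4]])
E
```

```text
pics
0.0187 {'clock': 0.0, 'qpos': array([75.632, 18.35 , 89.707, -0.001, 72.043, -1.145]), 'qvel': array([ 0.029,  0.025, -0.005, -0.02 ,  0.03 , -0.111]), 'joint_torque': array([  0.001, -41.551, -23.416,   0.   ,   0.008,  -0.   ]), 'tool_pos': array([0.131, 0.559, 0.23 ]), 'tcp_rot': array([-179.9  ,   -0.001,  166.777]), 'force': array([0.224, 1.08 , 0.285]), 'ft_torque': array([ 0.004, -0.017, -0.019]), 'gripper_force': 0.0, 'gripper_width': 0.0854071408555971}
side {'K': [[571.953, 0.0, 325.06], [0.0, 571.953, 237.958], [0.0, 0.0, 1.0]], 'rvec': [0.203, -2.723, 1.36], 'tvec': [0.493, 0.17, 1.241]}
slab [([210.0, 337.0], 0.95, array([0.719, 0.166, 0.004])), ([169.0, 431.0], 0.91, array([0.717, 0.401, 0.01 ])), ([411.0, 421.0], 0.69, array([0.291, 0.312, 0.   ])), ([324.0, 388.0], 0.57, array([0.459, 0.266, 0.009]))]
slab_center [([406.0, 437.0], 0.8, array([0.298, 0.351, 0.009])), ([183.0, 432.0], 0.77, array([0.69 , 0.399, 0.01 ])), ([334.0, 381.0], 0.75, array([0.441, 0.249, 0.011])), ([226.0, 338.0], 0.66, array([0.681, 0.17 , 0.009]))]
stand [([261.0, 385.0], 0.79, array([0
[... 1559 characters left out ...]
0.483, -0.027,  0.007])), ([218.0, 200.0], 0.43, array([0.576, 0.275, 0.294]))]
counter [([358.0, 184.0], 0.81, array([ 0.656, -0.066,  0.047])), ([343.0, 245.0], 0.72, array([ 0.486, -0.022,  0.007]))]
lever_pad [([369.0, 185.0], 0.44, array([ 0.644, -0.092,  0.098]))]
bowl [([426.0, 253.0], 0.65, array([ 0.462, -0.262,  0.007]))]
coin_tube [([313.0, 180.0], 0.67, array([0.665, 0.061, 0.072]))]
loupe [([452.0, 182.0], 0.81, array([ 0.666, -0.34 ,  0.012])), ([315.0, 179.0], 0.62, array([0.668, 0.057, 0.073]))]
capsule [([308.0, 212.0], 0.77, array([0.581, 0.079, 0.01 ]))]
tweezers [([200.0, 251.0], 0.55, array([0.47 , 0.396, 0.002])), ([342.0, 245.0], 0.55, array([ 0.484, -0.02 ,  0.007]))]
```

Emit:
{"op": "servo_tool", "data": {"increments": [[0,[0,0,0],[0,0,0]]]}}

```text
$.increments[0][2]: bad value
```

View pics/top0.png

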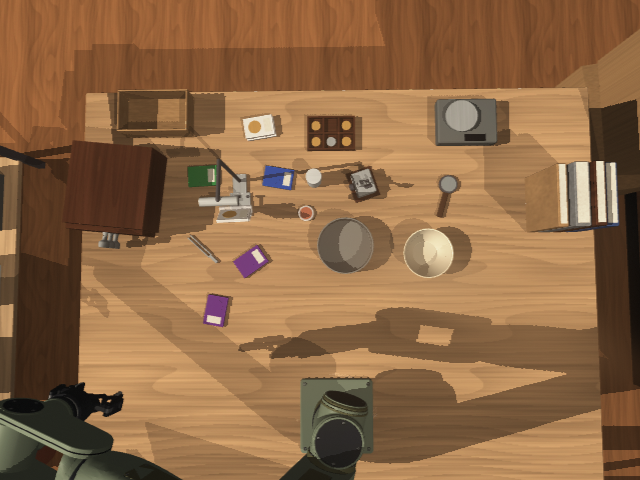

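View pics/side0.png

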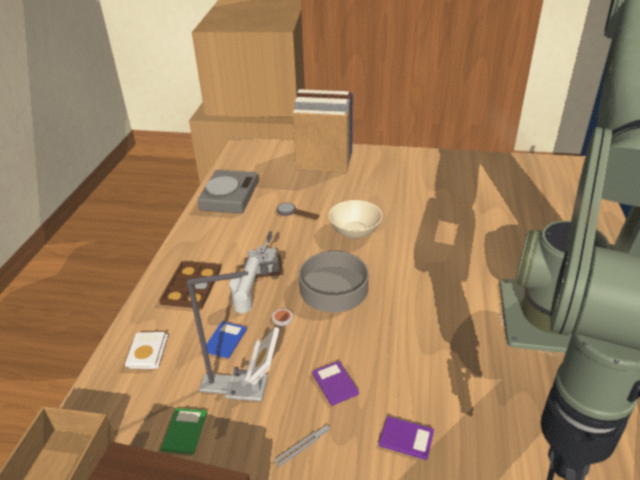

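Emit:
{"op": "servo_tool", "data": {"increments": [[0,[0,0,-4],0],[0,[0,0,-8],0]]}}

```text
clock: 1.47
tool_pos: [0.1311, 0.5582, 0.3097]
tcp_rot: [-179.6, -0.0, 166.8]
force: [0.2, 1.5, -0.4]
gripper_width: 0.0855
gripper_force: 0.0
```

```bash
cat > cloud.py <<'E'
from h import *
def cloud(c,d,P=None):
    P=P or camera_params(c);K=np.array(P['K']);R=cv2.Rodrigues(np.array(P['rvec'],float))[0];t=np.array(P['tvec'],float).ravel()
    v,u=np.mgrid[:480,:640];p=np.stack([(u-K[0,2])/K[0,0]*d,(v-K[1,2])/K[1,1]*d,d],-1)
    w=(p-t)@R; w[d<=0]=np.nan; return w
E
python3 - <<'E'
from cloud import *
np.set_printoptions(precision=3,suppress=True)
for c in ['top','side']:
    z=np.load(f'{c}0.npz');im,d=z['im'],z['d'];w=cloud(c,d)
    near=(abs(w[...,0]-.58)<.14)&(abs(w[...,1]-.28)<.1)
    for lo,hi in [(.27,.31),(.06,.15)]:
        m=near&(w[...,2]>lo)&(w[...,2]<hi)
        p=w[m];print(c,lo,len(p),p.mean(0),np.nanmin(p,0),np.nanmax(p,0))
        u,s,vt=np.linalg.svd(p-p.mean(0));print(vt[0],vt[2])
    if c=='side':
        white=near&(im.min(-1)>150)&(w[...,2]>.06)&(w[...,2]<.15);p=w[white];print('white',len(p),p.mean(0),np.linalg.svd(p-p.mean(0))[2])
    cr={'top':(180,150,280,240),'side':(170,240,310,420)}[c]
    a=im[cr[1]:cr[3],cr[0]:cr[2]];cv2.imwrite(f'pics/{c}_c.png',cv2.resize(a,None,fx=3.3,fy=3.3,interpolation=cv2.INTER_CUBIC))
t=cv2.imread('pics/top_c.png');s=cv2.imread('pics/side_c.png');H=max(t.shape[0],s.shape[0])
o=np.zeros((H,t.shape[1]+s.shape[1],3),np.uint8);o[:t.shape[0],:t.shape[1]]=t;o[:s.shape[0],t.shape[1]:]=s;cv2.imwrite('pics/c.png',o);print(o.shape)
E
```

```text
top 0.27 527 [0.592 0.277 0.287] [0.564 0.232 0.27 ] [0.68  0.324 0.299]
[-0.987 -0.039  0.153] [0.153 0.004 0.988]
top 0.06 589 [0.574 0.275 0.106] [0.542 0.232 0.061] [0.681 0.321 0.149]
[-0.935 -0.042  0.352] [ 0.353 -0.022  0.935]
side 0.27 872 [0.591 0.285 0.285] [0.564 0.233 0.27 ] [0.676 0.325 0.298]
[ 0.976 -0.171 -0.133] [-0.146 -0.064 -0.987]
side 0.06 1159 [0.584 0.287 0.104] [0.541 0.233 0.061] [0.682 0.324 0.149]
[ 0.992 -0.066 -0.112] [-0.123 -0.206 -0.971]
white 611 [0.566 0.294 0.103] [[-0.118 -0.946  0.304]
 [ 0.65  -0.304 -0.696]
 [ 0.751  0.116  0.651]]
(594, 792, 3)
```

View pics/c.png

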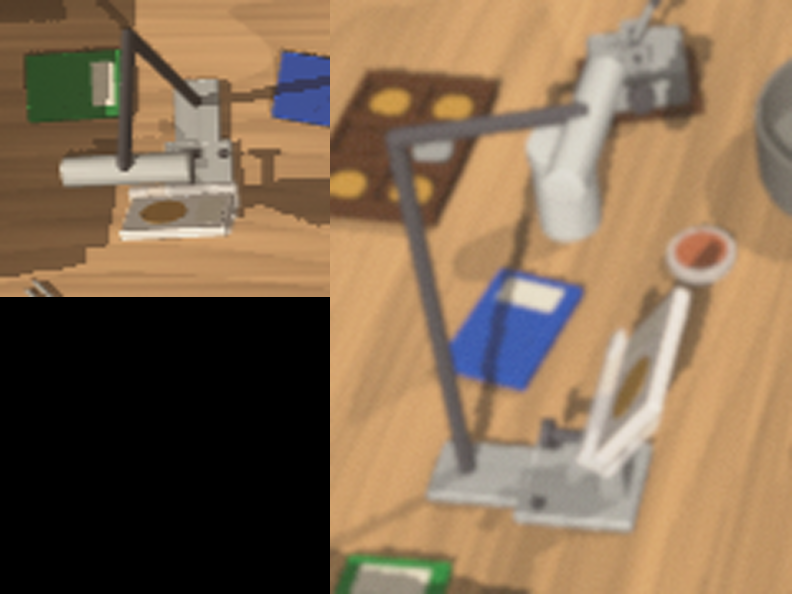

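Emit:
{"op": "servo_tool", "data": {"increments": [[0,[-12.5,-9.4,-10],35.8],[0,[-12.5,-9.4,-10],35.8],[0,[-12.5,-9.4,-10],35.8],[0,[-12.5,-9.4,-10],35.8],[0,[-12.5,-9.4,-10],35.8]]}}

```text
clock: 1.88
tool_pos: [0.2338, 0.4374, 0.415]
tcp_rot: [179.7, -0.0, 130.5]
force: [-0.3, 0.1, 0.1]
gripper_width: 0.0854
gripper_force: 0.0
```

Emit:
{"op": "servo_tool", "data": {"increments": [[0,[-19.6,2.8,0],35.8],[0,[-19.6,2.8,0],35.8],[0,[-19.6,2.8,0],35.8],[0,[-19.6,2.8,0],35.8],[0,[-19.6,2.8,0],35.8]]}}

```text
clock: 2.3
tool_pos: [0.3832, 0.3077, 0.4115]
tcp_rot: [179.9, 0.0, 94.7]
force: [-0.6, 0.3, 0.3]
gripper_width: 0.0856
gripper_force: 0.0
```

Emit:
{"op": "servo_tool", "data": {"increments": [[0,[-18.8,8.3,0],5.2],[0,[-18.8,8.3,0],5.2],[0,[-18.8,8.3,0],5.2],[0,[-18.8,8.3,0],5.2],[0,[-18.8,8.3,0],5.2]]}}

```text
clock: 2.72
tool_pos: [0.4816, 0.1281, 0.4115]
tcp_rot: [180.0, -0.0, 90.0]
force: [1.6, 0.4, -0.7]
gripper_width: 0.0858
gripper_force: 0.0
```

Emit:
{"op": "servo_tool", "data": {"increments": [[0,[-12.5,16,0],0],[0,[-12.5,16,0],0],[0,[-12.5,16,0],0],[0,[-12.5,16,0],0],[0,[-12.5,16,0],0]]}}

```text
clock: 3.13
tool_pos: [0.6426, 0.0031, 0.4109]
tcp_rot: [180.0, 0.0, 89.9]
force: [0.0, 0.5, 0.2]
gripper_width: 0.0853
gripper_force: 0.0
```

Emit:
{"op": "servo_tool", "data": {"increments": [[0,[0,20,0],0],[0,[0,20,0],0],[0,[0,20,0],0],[0,[0,20,0],0],[0,[0,20,0],0]]}}

```text
clock: 3.55
tool_pos: [0.8195, 0.0048, 0.4012]
tcp_rot: [179.3, -0.0, 90.0]
force: [65.5, -0.4, 29.3]
gripper_width: 0.0852
gripper_force: 0.0
```

Emit:
{"op": "servo_tool", "data": {"increments": [[0,[0,10,0],0],[0,[0,10,0],0],[0,[0,10,0],0]]}}

```text
clock: 3.8
tool_pos: [0.853, 0.0047, 0.3638]
tcp_rot: [177.8, -0.0, 90.0]
force: [-0.8, 0.1, 0.9]
gripper_width: 0.0852
gripper_force: 0.0
```

```bash
python3 -c "
from h import *
o=monitor.observe();print(o['qpos'].round(2),o['tool_pos'],o['tcp_rot'])"
```

```text
[-4.700e-01  5.068e+01  1.236e+01  4.000e-02  1.148e+02 -4.300e-01] [0.85297536 0.00469734 0.36378755] [ 1.77846341e+02 -1.97878658e-02  8.99755538e+01]
```

Emit:
{"op": "servo_tool", "data": {"increments": [[0,[0,-2,0],0],[0,[0,-4,0],0],[0,[0,-6,0],0],[0,[0,-6,0],0]]}}

```text
clock: 4.13
tool_pos: [0.7876, 0.0049, 0.3699]
tcp_rot: [177.5, -0.0, 90.0]
force: [-0.4, -0.8, 1.0]
gripper_width: 0.0855
gripper_force: 0.0
```

```bash
python3 -c "
from h import *
o=monitor.observe();print(o['qpos'].round(2),o['tool_pos'],o['tcp_rot'])"
```

```text
[-5.0000e-01  3.7960e+01  3.7410e+01  4.0000e-02  1.0216e+02 -4.7000e-01] [0.7876374  0.00487215 0.36987193] [ 1.77530201e+02 -1.70671946e-02  8.99839558e+01]
```

Emit:
{"op": "servo_tool", "data": {"increments": [[0,[0,1.5,0],0],[0,[0,3,0],0],[0,[0,4.5,0],0],[0,[0,6,0],0],[0,[0,8,0],0]]}}

```text
clock: 4.55
tool_pos: [0.8588, 0.0047, 0.3525]
tcp_rot: [178.0, -0.0, 90.0]
force: [-0.2, -0.2, -3.9]
gripper_width: 0.0854
gripper_force: 0.0
```

Emit:
{"op": "servo_tool", "data": {"increments": [[0,[0,4,0],0],[0,[0,8,0],0],[0,[0,12,0],0],[0,[0,16,0],0],[0,[0,20,0],0]]}}

```text
clock: 4.97
tool_pos: [0.8988, 0.0041, 0.3138]
tcp_rot: [175.1, -0.0, 90.0]
force: [-0.7, -0.0, -0.3]
gripper_width: 0.0853
gripper_force: 0.0
```

Emit:
{"op": "servo_tool", "data": {"increments": [[0,[0,20,0],0],[0,[0,20,0],0],[0,[0,20,0],0],[0,[0,20,0],0],[0,[0,20,0],0]]}}

```text
clock: 5.38
tool_pos: [0.9334, 0.0036, 0.2673]
tcp_rot: [173.4, -0.0, 90.0]
force: [-0.2, 0.8, -0.2]
gripper_width: 0.0857
gripper_force: 0.0
```

```bash
python3 -c "
from h import *
o=monitor.observe();print(o['qpos'].round(2),o['tool_pos'],o['tcp_rot'])"
```

```text
[-5.2000e-01  5.7210e+01  1.2270e+01  1.0000e-01  1.0394e+02 -4.6000e-01] [0.93341394 0.00361072 0.26727052] [ 1.73412813e+02 -3.87210773e-02  8.99749871e+01]
```

Emit:
{"op": "servo_tool", "data": {"increments": [[0,[0,15,-14],0],[0,[0,15,-14],0],[0,[0,15,-14],0],[0,[0,15,-14],0],[0,[0,15,-14],0]]}}

```text
clock: 5.8
tool_pos: [0.9168, 0.0031, 0.3217]
tcp_rot: [171.3, -0.0, 90.0]
force: [-0.1, 0.6, 0.3]
gripper_width: 0.0854
gripper_force: 0.0
```

Emit:
{"op": "servo_tool", "data": {"increments": [[0,[0,17,-11],0],[0,[0,17,-11],0],[0,[0,17,-11],0],[0,[0,17,-11],0],[0,[0,17,-11],0]]}}

```text
clock: 6.22
tool_pos: [0.9132, 0.0027, 0.3454]
tcp_rot: [169.6, -0.1, 90.0]
force: [0.5, 0.0, 0.1]
gripper_width: 0.0854
gripper_force: 0.0
```

```bash
python3 -c "
from h import *
o=monitor.observe();print(o['qpos'].round(2),o['tool_pos'],o['tcp_rot'])"
```

```text
[ -0.61  52.31  12.27   0.16 105.04  -0.53] [0.91316527 0.00266913 0.34535134] [ 1.69614767e+02 -5.28643473e-02  8.99794922e+01]
```

Emit:
{"op": "servo_tool", "data": {"increments": [[0,[0,19,-7],0],[0,[0,19,-7],0],[0,[0,19,-7],0],[0,[0,19,-7],0],[0,[0,19,-7],0]]}}

```text
clock: 6.63
tool_pos: [0.9232, 0.0023, 0.3475]
tcp_rot: [167.7, -0.1, 90.0]
force: [0.2, 0.0, -1.4]
gripper_width: 0.0852
gripper_force: 0.0
```

Emit:
{"op": "servo_tool", "data": {"increments": [[0,[0,20,-6],0],[0,[0,20,-6],0],[0,[0,20,-6],0],[0,[0,20,-6],0],[0,[0,20,-6],0]]}}

```text
clock: 7.05
tool_pos: [0.9349, 0.0019, 0.3476]
tcp_rot: [165.9, -0.1, 90.0]
force: [0.0, -0.1, -0.1]
gripper_width: 0.0852
gripper_force: 0.0
```

Emit:
{"op": "servo_tool", "data": {"increments": [[0,[0,20,-5],0],[0,[0,20,-5],0],[0,[0,20,-5],0],[0,[0,20,-5],0],[0,[0,20,-5],0]]}}

```text
clock: 7.47
tool_pos: [0.9474, 0.0017, 0.3465]
tcp_rot: [163.9, -0.1, 90.0]
force: [-0.5, 0.6, -0.5]
gripper_width: 0.0854
gripper_force: 0.0
```

Emit:
{"op": "servo_tool", "data": {"increments": [[0,[0,20,-4],0],[0,[0,20,-4],0],[0,[0,20,-4],0],[0,[0,20,-4],0],[0,[0,20,-4],0]]}}

```text
clock: 7.88
tool_pos: [0.9608, 0.0014, 0.3446]
tcp_rot: [162.0, -0.1, 90.0]
force: [-0.3, -0.3, 0.1]
gripper_width: 0.0856
gripper_force: 0.0
```

Emit:
{"op": "servo_tool", "data": {"increments": [[0,[0,20,-3],0],[0,[0,20,-3],0],[0,[0,20,-3],0],[0,[0,20,-3],0],[0,[0,20,-3],0]]}}

```text
clock: 8.3
tool_pos: [0.9748, 0.0012, 0.3421]
tcp_rot: [160.0, -0.1, 90.0]
force: [0.5, 0.6, 0.2]
gripper_width: 0.0856
gripper_force: 0.0
```

Emit:
{"op": "servo_tool", "data": {"increments": [[0,[0,20,-2],0],[0,[0,20,-2],0],[0,[0,20,-2],0],[0,[0,20,-2],0],[0,[0,20,-2],0]]}}

```text
clock: 8.72
tool_pos: [0.9893, 0.001, 0.3388]
tcp_rot: [158.0, -0.1, 90.0]
force: [0.9, -0.7, -0.1]
gripper_width: 0.085
gripper_force: 0.0
```

Emit:
{"op": "servo_tool", "data": {"increments": [[0,[0,20,-2],0],[0,[0,20,-2],0],[0,[0,20,-2],0],[0,[0,20,-2],0],[0,[0,20,-2],0]]}}

```text
clock: 9.13
tool_pos: [1.0011, 0.0008, 0.3407]
tcp_rot: [156.0, -0.1, 90.0]
force: [-1.1, 0.6, 0.4]
gripper_width: 0.0854
gripper_force: 0.0
```

Emit:
{"op": "servo_tool", "data": {"increments": [[0,[0,20,-1],0],[0,[0,20,-1],0],[0,[0,20,-1],0],[0,[0,20,-1],0],[0,[0,20,-1],0]]}}

```text
clock: 9.55
tool_pos: [1.0137, 0.0006, 0.341]
tcp_rot: [154.0, -0.1, 90.0]
force: [0.1, 0.2, 0.5]
gripper_width: 0.0851
gripper_force: 0.0
```

Emit:
{"op": "servo_tool", "data": {"increments": [[0,[0,20,-1],0],[0,[0,20,-1],0],[0,[0,20,-1],0],[0,[0,20,-1],0],[0,[0,20,-1],0]]}}

```text
clock: 9.97
tool_pos: [1.0237, 0.0005, 0.3463]
tcp_rot: [151.9, -0.1, 90.0]
force: [-0.2, -0.3, 0.7]
gripper_width: 0.0857
gripper_force: 0.0
```

Emit:
{"op": "servo_tool", "data": {"increments": [[0,[0,20,0],0],[0,[0,20,0],0],[0,[0,20,0],0],[0,[0,20,0],0],[0,[0,20,0],0]]}}

```text
clock: 10.38
tool_pos: [1.0346, 0.0004, 0.3495]
tcp_rot: [149.9, -0.1, 90.0]
force: [-0.3, -0.1, 0.9]
gripper_width: 0.0856
gripper_force: 0.0
```

Emit:
{"op": "servo_tool", "data": {"increments": [[0,[0,20,0],0],[0,[0,20,0],0],[0,[0,20,0],0],[0,[0,20,0],0],[0,[0,20,0],0]]}}

```text
clock: 10.8
tool_pos: [1.043, 0.0003, 0.3576]
tcp_rot: [147.9, -0.1, 90.0]
force: [0.0, -1.2, 0.4]
gripper_width: 0.0855
gripper_force: 0.0
```

Emit:
{"op": "servo_tool", "data": {"increments": [[0,[0,20,1],0],[0,[0,20,1],0],[0,[0,20,1],0],[0,[0,20,1],0],[0,[0,20,1],0]]}}

```text
clock: 11.22
tool_pos: [1.0525, 0.0001, 0.3633]
tcp_rot: [145.9, -0.1, 90.0]
force: [-0.5, 0.1, -0.5]
gripper_width: 0.0855
gripper_force: 0.0
```

Emit:
{"op": "servo_tool", "data": {"increments": [[0,[0,4,0],0],[0,[0,8,0],0]]}}

```text
clock: 11.38
tool_pos: [1.0597, 0.0001, 0.3738]
tcp_rot: [143.8, -0.1, 90.0]
force: [0.6, 0.2, -0.5]
gripper_width: 0.0855
gripper_force: 0.0
```

Emit:
{"op": "servo_tool", "data": {"increments": [[0,[0,-2,-1.3],0],[0,[0,-5,-3],0],[0,[0,-8,-5],0],[0,[0,-11,-7],0],[0,[0,-14,-9],0]]}}

```text
clock: 11.8
tool_pos: [0.8924, 0.0002, 0.3635]
tcp_rot: [143.9, -0.1, 90.0]
force: [0.3, 0.4, 0.4]
gripper_width: 0.085
gripper_force: 0.0
```

Emit:
{"op": "servo_tool", "data": {"increments": [[0,[0,-3.4,-2.1],0],[0,[0,-6.8,-4.2],0],[0,[0,-10.2,-6.4],0],[0,[0,-13.6,-8.5],0],[0,[0,-17,-10.7],0]]}}

```text
clock: 12.22
tool_pos: [0.692, 0.0002, 0.3508]
tcp_rot: [143.9, -0.1, 90.0]
force: [0.8, -0.3, 0.2]
gripper_width: 0.0856
gripper_force: 0.0
```

Emit:
{"op": "servo_tool", "data": {"increments": [[0,[2,-3.2,-2],0],[0,[5,-6.4,-4],0],[0,[8,-9.6,-6],0],[0,[10,-12,-8],0],[0,[12,-14.4,-10],0]]}}

```text
clock: 12.63
tool_pos: [0.5212, 0.118, 0.3468]
tcp_rot: [143.9, -0.1, 89.9]
force: [0.4, 0.7, -0.0]
gripper_width: 0.0853
gripper_force: 0.0
```

```bash
python3 - <<'E'
from cloud import *
np.set_printoptions(precision=3,suppress=True)
o=monitor.observe();print(o['clock'],o['qpos'].round(2),o['tool_pos'],o['tcp_rot'])
for c in ['top','side']:
    z=np.load(f'{c}0.npz');w=cloud(c,z['d'])
    m=(abs(w[...,0]-.575)<.02)&(abs(w[...,1]-.28)<.07)&(w[...,2]>.265)&(w[...,2]<.31)
    p=w[m];_,_,vt=np.linalg.svd(p-p.mean(0));print(c,len(p),p.mean(0),vt[0],np.degrees(np.arctan(-vt[0][0]/vt[0][1])))
E
```

```text
12.6333 [ 17.55  -4.33 108.5  -15.29  42.01  25.95] [0.521 0.118 0.347] [143.882  -0.141  89.932]
top 387 [0.576 0.277 0.29 ] [-0.041  0.999  0.002] 2.3662782709490724
side 624 [0.575 0.287 0.287] [-0.028  0.998 -0.059] 1.6263520390069335
```

Emit:
{"op": "servo_tool", "data": {"increments": [[0,[4,-2.8,0.3],-1.8],[0,[8,-5.5,0.7],-1.8],[0,[12,-8.2,1],-1.8],[0,[16,-10.9,1.4],-1.8],[0,[16,-10.9,1.4],-1.8]]}}

```text
clock: 13.05
tool_pos: [0.4413, 0.2803, 0.2707]
tcp_rot: [143.9, 0.9, 91.6]
force: [0.9, -0.1, 0.1]
gripper_width: 0.0853
gripper_force: 0.0
```

```bash
python3 - <<'E'
from cloud import *
np.set_printoptions(precision=3,suppress=True)
o=monitor.observe();print(o['clock'],o['tool_pos'],o['tcp_rot'])
P=camera_params('wrist');im,d=read_camera('wrist');cv2.imwrite('pics/w1.png',im);np.savez('w1.npz',im=im,d=d,**{k:np.array(v) for k,v in P.items()})
for n in ['slab','slab_center']:print(n,[(np.round(q['uv'],0),round(q['confidence'],2),world('wrist',q['uv'],d,P=P)) for q in landmark_of('wrist',n)[:3]])
w=cloud('wrist',d,P)
m=(im.min(-1)>130)&(abs(w[...,0]-.56)<.05)&(abs(w[...,1]-.28)<.07)&(w[...,2]>.06)&(w[...,2]<.15)
p=w[m];print(len(p),p.mean(0),np.nanmin(p,0),np.nanmax(p,0),np.linalg.svd(p-p.mean(0),full_matrices=False)[2])
for y in (.24,.26,.28,.3,.315):
    q=p[abs(p[:,1]-y)<.006]
    if len(q): i=q[:,2].argsort()[-8:];print(y,q[i].mean(0))
E
```

```text
13.05 [0.441 0.28  0.271] [143.932   0.863  91.609]
slab [(array([196., 215.]), 0.87, array([0.463, 0.265, 0.007])), (array([352., 256.]), 0.82, array([0.706, 0.164, 0.009])), (array([369., 108.]), 0.71, array([0.718, 0.391, 0.008]))]
slab_center [(array([338., 257.]), 0.98, array([0.675, 0.17 , 0.009])), (array([177., 234.]), 0.86, array([0.44 , 0.247, 0.009])), (array([315., 210.]), 0.77, array([0.543, 0.287, 0.125]))]
1606 [0.559 0.282 0.107] [0.54  0.233 0.069] [0.59  0.323 0.13 ] [[ 0.193  0.941 -0.278]
 [-0.633  0.336  0.698]
 [-0.75  -0.041 -0.66 ]]
0.24 [0.549 0.241 0.129]
0.26 [0.548 0.259 0.129]
0.28 [0.547 0.281 0.129]
0.3 [0.547 0.3   0.129]
0.315 [0.546 0.314 0.129]
```

View pics/w1.png

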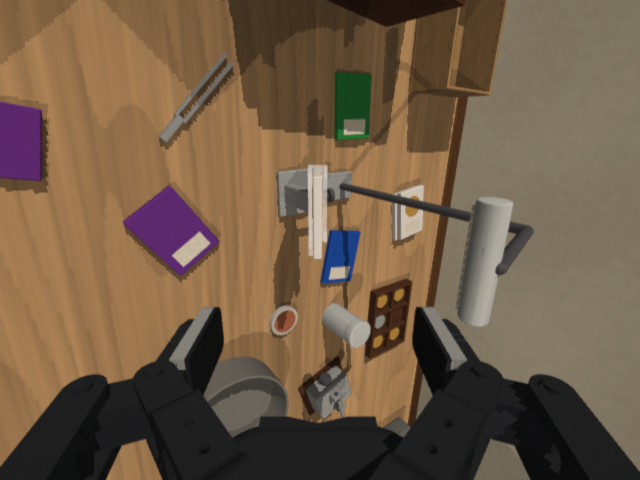

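Emit:
{"op": "servo_tool", "data": {"increments": [[0,[-0.1,-0.3,3],0],[0,[-0.1,-0.3,6],0],[0,[-0.1,-0.3,9],0],[0,[-0.1,-0.3,12],0],[0,[-0.1,-0.3,14],0]]}}

```text
clock: 13.62
tool_pos: [0.5248, 0.2753, 0.1553]
tcp_rot: [144.0, 1.0, 91.3]
force: [0.7, 0.6, -0.6]
gripper_width: 0.0851
gripper_force: 0.0
```

Emit:
{"op": "servo_tool", "data": {"increments": [[0,[0,0,1.5],0],[0,[0,0,3],0],[0,[0,0,4.5],0],[0,[0,0,6.2],0],[0,[0,0,6.2],0]]}}

```text
clock: 14.03
tool_pos: [0.5612, 0.2751, 0.1048]
tcp_rot: [144.0, 1.0, 91.3]
force: [-0.2, 0.1, -0.9]
gripper_width: 0.0854
gripper_force: 0.0
```

```bash
python3 - <<'E'
from cloud import *
o=monitor.observe();print(o['clock'],o['tool_pos'],o['tcp_rot'],o['force'])
im,d=read_camera('side');a=im[220:430,150:360];b,_=read_camera('wrist')
cv2.imwrite('pics/g1.png',np.hstack([cv2.resize(a,(480,480)),cv2.resize(b[100:420,160:480],(320,320)).repeat(1,0)[:320] if 0 else cv2.copyMakeBorder(cv2.resize(b[100:420,160:480],(320,320)),0,160,0,0,0)]))
E
```

```text
14.0333 [0.56115415 0.27508755 0.10484353] [144.03532803   1.03210276  91.29606431] [-0.2118584   0.07254133 -0.93442319]
```

View pics/g1.png

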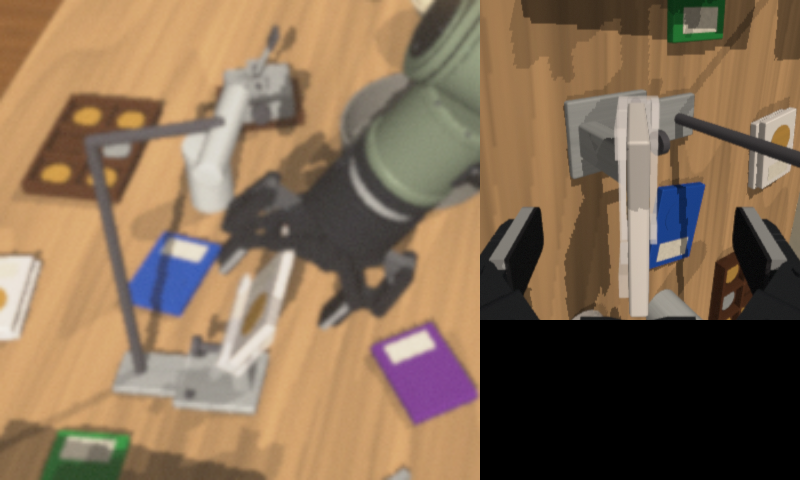

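Emit:
{"op": "servo_tool", "data": {"increments": [[0.5,[0.4,-0.2,0],0],[1,[0.4,-0.2,0],0],[1,[0.4,-0.2,0],0],[1,[0.4,-0.2,0],0],[1,[0.4,-0.2,0],0]], "grip_force": 50}}

```text
clock: 14.55
tool_pos: [0.5578, 0.2811, 0.1054]
tcp_rot: [143.9, 0.9, 91.5]
force: [0.0, 0.9, -0.5]
gripper_width: 0.0255
gripper_force: 0.0
```

Emit:
{"op": "servo_tool", "data": {"increments": [[1,[0,0,0],0],[1,[0,0,0],0],[1,[0,0,0],0],[1,[0,0,0],0],[1,[0,0,0],0]]}}

```text
clock: 14.97
tool_pos: [0.5597, 0.2815, 0.1069]
tcp_rot: [143.7, 0.9, 91.5]
force: [4.4, -0.1, 5.8]
gripper_width: 0.0077
gripper_force: 53.3
```

Emit:
{"op": "servo_tool", "data": {"increments": [[1,[0,0,-1],0],[1,[0,0.1,-2],0],[1,[0,0.1,-3.2],0],[1,[0,0.1,-4.6],0],[1,[0,0.1,-6],0]]}}

```text
clock: 15.38
tool_pos: [0.5231, 0.2807, 0.1541]
tcp_rot: [144.0, 1.0, 91.4]
force: [0.5, 0.3, -1.1]
gripper_width: 0.0079
gripper_force: 52.9
```

Emit:
{"op": "servo_tool", "data": {"increments": [[1,[0,0,-2],0],[1,[0,0,-4],0],[1,[0,0,-6],0],[1,[0,0,-8],0],[1,[0,0,-10],0]]}}

```text
clock: 15.8
tool_pos: [0.4632, 0.2802, 0.2345]
tcp_rot: [144.1, 1.0, 91.4]
force: [-0.5, -0.8, -1.1]
gripper_width: 0.0083
gripper_force: 52.9
```

```bash
python3 - <<'E'
from cloud import *
np.set_printoptions(precision=3,suppress=True)
o=monitor.observe();print(o['clock'],o['tool_pos'],o['tcp_rot'],o['gripper_width'])
b,_=read_camera('wrist');im,_=read_camera('side');cv2.imwrite('pics/g2.png',np.hstack([cv2.resize(im[150:450,150:550],(400,300)),cv2.resize(b,(400,300))]))
for c in ['top','side']:
    w=cloud(c,np.load(f'{c}0.npz')['d'])
    # tin rim
    m=(abs(w[...,0]-.483)<.1)&(abs(w[...,1]+.022)<.1)&(w[...,2]>.040)&(w[...,2]<.056)
    p=w[m];e=cv2.fitEllipse(p[:,:2].astype(np.float32)*1000) if 0 else None
    (x,y),r=cv2.minEnclosingCircle((p[:,:2]).astype(np.float32));print(c,len(p),x,y,r,p[:,2].max(),p.min(0),p.max(0))
    m=(abs(w[...,0]-.65)<.08)&(abs(w[...,1]+.07)<.08)&(w[...,2]>.06)&(w[...,2]<.13)
    p=w[m];print('lever',len(p),p.mean(0),p.min(0),p.max(0))
    m=(abs(w[...,0]-.65)<.08)&(abs(w[...,1]+.07)<.08)&(w[...,2]>.03)&(w[...,2]<.06)
    p=w[m];print('block',cv2.minAreaRect((p[:,:2]*1000).astype(np.float32)))
E
```

```text
15.8 [0.463 0.28  0.235] [144.092   1.004  91.44 ] 0.008279354831945461
top 266 0.48311543464660645 -0.027106624096632004 0.08001541346311569 0.05577617458547513 [ 0.405 -0.107  0.04 ] [0.563 0.052 0.056]
lever 38 [ 0.645 -0.087  0.094] [ 0.636 -0.098  0.062] [ 0.659 -0.077  0.105]
block ((662.0797119140625, -74.8446044921875), (70.67295837402344, 68.56715393066406), 19.7585506439209)
side 596 0.48249077796936035 -0.02565433457493782 0.08291357010602951 0.05285948354030124 [ 0.404 -0.108  0.04 ] [0.562 0.057 0.053]
lever 67 [ 0.647 -0.084  0.085] [ 0.635 -0.096  0.06 ] [ 0.661 -0.076  0.103]
block ((661.7427978515625, -74.2156982421875), (70.07536315917969, 69.9448471069336), 17.600481033325195)
```

View pics/g2.png

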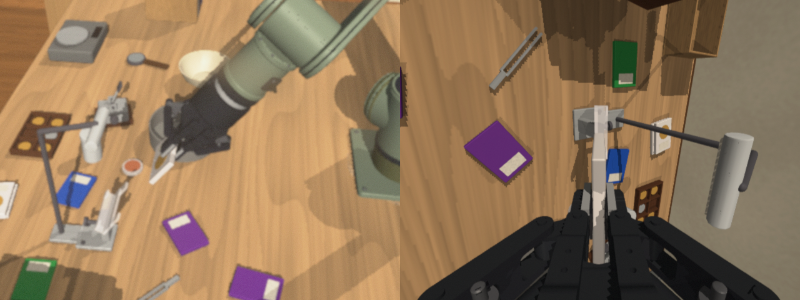

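Emit:
{"op": "servo_tool", "data": {"increments": [[1,[-2,0,0],0],[1,[-5,0,0],0],[1,[-8.5,0,0],0],[1,[-12,0,0],0],[1,[-15.4,0,0],0]]}}

```text
clock: 16.32
tool_pos: [0.4677, 0.1252, 0.2356]
tcp_rot: [144.1, 1.0, 91.5]
force: [-0.1, 0.8, -0.8]
gripper_width: 0.0081
gripper_force: 52.9
```

Emit:
{"op": "servo_tool", "data": {"increments": [[1,[-4,0,0],0],[1,[-8,0,0],0],[1,[-11.5,0,0],0],[1,[-14,0,0],0],[1,[-15.3,0,0],0]]}}

```text
clock: 16.73
tool_pos: [0.471, -0.0109, 0.2371]
tcp_rot: [144.4, 0.9, 91.4]
force: [-0.1, 0.4, -0.7]
gripper_width: 0.0081
gripper_force: 52.9
```

Emit:
{"op": "servo_tool", "data": {"increments": [[1,[0,-1.5,2.5],0],[1,[0,-3,5.5],0],[1,[0,-4.5,8.2],0],[1,[0,-5.5,10],0],[1,[0,-6.1,11.2],0]]}}

```text
clock: 17.15
tool_pos: [0.4841, -0.0072, 0.1296]
tcp_rot: [144.5, 0.3, 91.8]
force: [1.2, -0.0, -0.3]
gripper_width: 0.0083
gripper_force: 52.8
```

```bash
python3 - <<'E'
from cloud import *
np.set_printoptions(precision=3,suppress=True)
o=monitor.observe();print(o['clock'],o['tool_pos'],o['tcp_rot'],o['gripper_width'])
b,_=read_camera('wrist');im,_=read_camera('side');cv2.imwrite('pics/g3.png',np.hstack([cv2.resize(im[150:390,200:520],(400,300)),cv2.resize(b,(400,300))]))
E
```

```text
17.15 [ 0.484 -0.007  0.13 ] [144.528   0.336  91.833] 0.008307443944500104
```

View pics/g3.png

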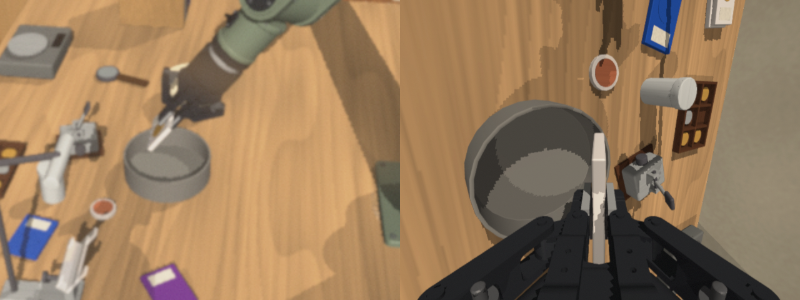

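Emit:
{"op": "servo_tool", "data": {"increments": [[1,[-1.8,-0.9,1.4],0],[1,[-1.8,-1.8,2.8],0],[1,[-1.8,-2.7,4.2],0],[1,[-1.8,-3.5,5.6],0],[1,[-1.8,-4,6.3],0]]}}

```text
clock: 17.67
tool_pos: [0.4855, -0.0071, 0.105]
tcp_rot: [145.0, -1.3, 93.1]
force: [0.3, -0.8, -0.6]
gripper_width: 0.0082
gripper_force: 52.8
```

Emit:
{"op": "servo_tool", "data": {"increments": [[1,[0,-0.2,0.3],0],[1,[0,-0.4,0.6],0],[1,[0,-0.4,0.6],0]]}}

```text
clock: 17.92
tool_pos: [0.4852, -0.0069, 0.0972]
tcp_rot: [145.1, -1.4, 93.0]
force: [-0.0, -0.2, 0.1]
gripper_width: 0.0084
gripper_force: 52.8
```

```bash
python3 - <<'E'
from cloud import *
np.set_printoptions(precision=3,suppress=True)
o=monitor.observe();print(o['clock'],o['tool_pos'],o['tcp_rot'],o['force'])
im,_=read_camera('side');b,_=read_camera('top');cv2.imwrite('pics/g4.png',np.hstack([cv2.resize(im[200:350,260:460],(400,300)),cv2.resize(b[170:320,270:470],(400,300))]))
E
```

```text
17.9167 [ 0.485 -0.007  0.097] [145.068  -1.363  93.024] [-0.026 -0.215  0.084]
```

View pics/g4.png

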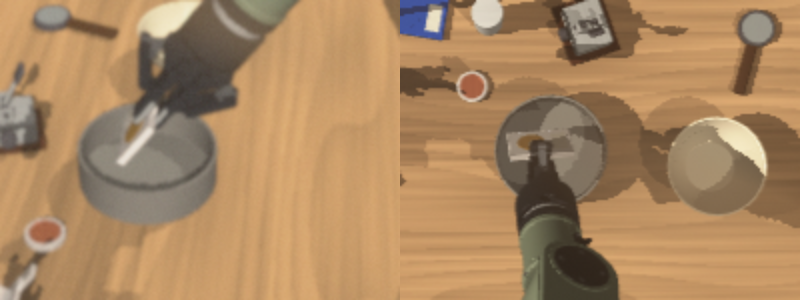

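```bash
python3 -c "
from h import *
o=monitor.observe();print(o['qpos'].round(2))"
```

```text
[  -6.44    9.81  137.6   106.26    6.81 -113.44]
```

Emit:
{"op": "servo_tool", "data": {"increments": [[1,[0,0,0],7],[1,[0,0,0],14],[1,[-0.5,0,0],20],[1,[-1,0,0],20],[1,[-2,0,0],20]]}}

```text
clock: 18.43
tool_pos: [0.4869, -0.0262, 0.098]
tcp_rot: [147.0, -12.6, 76.5]
force: [-0.1, -0.4, -0.7]
gripper_width: 0.0079
gripper_force: 52.8
```

```bash
cat > st.py <<'E'
from h import *
import sys
np.set_printoptions(precision=4,suppress=True)
o=monitor.observe();R=Ro.from_euler('xyz',o['tcp_rot'],degrees=True).as_matrix()
print(o['clock'],'q',o['qpos'].round(1),'tcp',o['tool_pos'],'rot',o['tcp_rot'].round(1),'F',o['force'].round(1))
print('x',R[:,0],'y',R[:,1],'z',R[:,2])
B=o['tool_pos']+.034*R[:,2];print('B',B,'corners',B+.043*R[:,0],B-.043*R[:,0],'C',B-.03*R[:,2])
if len(sys.argv)>3: print('shift cm',100*R.T@(np.array(sys.argv[1:4],float)-o['tool_pos']))
E
python3 st.py .49 -.0265 .055
```

```text
18.4333 q [-10.1  10.1 137.3  99.6   8.8 -89.9] tcp [ 0.4869 -0.0262  0.098 ] rot [147.  -12.6  76.5] F [-0.1 -0.4 -0.7]
x [0.2276 0.9489 0.2188] y [ 0.7874 -0.3115  0.5319] z [ 0.5728  0.0513 -0.8181]
B [ 0.5063 -0.0244  0.0702] corners [0.5161 0.0164 0.0796] [ 0.4965 -0.0652  0.0607] C [ 0.4891 -0.026   0.0947]
shift cm [-0.8987 -2.028   3.6938]
```

Emit:
{"op": "servo_tool", "data": {"increments": [[1,[-0.2,-0.5,0.9],0],[1,[-0.4,-1,1.8],0],[1,[-0.7,-1.5,2.8],0],[1,[-0.9,-2,3.7],0],[1,[-0.9,-2,3.7],0]]}}

```text
clock: 18.85
tool_pos: [0.4892, -0.027, 0.0528]
tcp_rot: [147.3, -12.6, 76.3]
force: [-0.6, -0.7, -0.4]
gripper_width: 0.0079
gripper_force: 52.8
```

```bash
python3 st.py .49 -.0265 .052
```

```text
18.85 q [ -10.1   16.7  140.1  140.8   13.7 -131.6] tcp [ 0.4892 -0.027   0.0528] rot [147.3 -12.6  76.3] F [-0.6 -0.7 -0.4]
x [0.2313 0.948  0.2188] y [ 0.7891 -0.3143  0.5277] z [ 0.569   0.0506 -0.8208]
B [ 0.5085 -0.0253  0.0249] corners [0.5185 0.0155 0.0343] [ 0.4986 -0.066   0.0155] C [ 0.4915 -0.0268  0.0496]
shift cm [0.046  0.0041 0.1177]
```

Emit:
{"op": "servo_tool", "data": {"increments": [[1,[0,0,0],0],[1,[0,0,0.2],0],[0.7,[0,0,0.2],0],[0.6,[0,0,0.2],0],[0.6,[0,0,0.2],0]]}}

```text
clock: 19.27
tool_pos: [0.4917, -0.0268, 0.0537]
tcp_rot: [146.9, -12.6, 76.5]
force: [-0.1, 0.1, 0.1]
gripper_width: 0.0341
gripper_force: 0.1
```

Emit:
{"op": "servo_tool", "data": {"increments": [[0.6,[0,0,0],0],[0.6,[0,0,0],0],[0.6,[0,0,0],0],[0.6,[0,0,0],0],[0.6,[0,0,0],0]]}}

```text
clock: 19.68
tool_pos: [0.4914, -0.0269, 0.0531]
tcp_rot: [147.0, -12.6, 76.4]
force: [0.0, 0.0, 0.4]
gripper_width: 0.034
gripper_force: 0.1
```

Emit:
{"op": "servo_tool", "data": {"increments": [[0.6,[0,0,-1],0],[0.6,[0,0,-2],0],[0.6,[0,0,-4],0],[0.6,[0,0,-7],0],[0.6,[0,0,-10],0]]}}

```text
clock: 20.1
tool_pos: [0.4601, -0.0252, 0.1007]
tcp_rot: [147.0, -13.4, 76.9]
force: [0.1, 1.5, 0.9]
gripper_width: 0.0341
gripper_force: 0.0
```

```bash
python3 - <<'E'
from cloud import *
im,d=read_camera('side');b,bd=read_camera('top');c,_=read_camera('wrist');cv2.imwrite('pics/g5.png',np.hstack([cv2.resize(im[200:350,260:460],(400,300)),cv2.resize(c,(400,300))]))
for n,dd in (('side',d),('top',bd)): print(n,[(np.round(q['uv']),round(q['confidence'],2),world(n,q['uv'],dd)) for q in landmark_of(n,'slab_center')[:6]])
E
python3 st.py
```

```text
side [(array([334., 384.]), 0.84, array([0.43992256, 0.2555488 , 0.0089416 ])), (array([182., 430.]), 0.8, array([0.69358042, 0.39544079, 0.00903582])), (array([225., 338.]), 0.8, array([0.68371699, 0.16990696, 0.00900748])), (array([339., 283.]), 0.75, array([ 0.47046133, -0.02893453,  0.01511217])), (array([245., 278.]), 0.59, array([0.57678104, 0.29040584, 0.29112512])), (array([240., 304.]), 0.19, array([0.67469711, 0.08064515, 0.02649593]))]
top [(array([252., 261.]), 0.87, array([0.43958762, 0.24206267, 0.01128205])), (array([215., 310.]), 0.86, array([0.29990764, 0.3471801 , 0.01068918])), (array([199., 177.]), 0.83, array([0.68623448, 0.40000364, 0.01101595])), (array([343., 249.]), 0.66, array([ 0.47437109, -0.02283517,  0.01674266])), (array([282., 174.]), 0.56, array([0.69352101, 0.15589821, 0.01058913])), (array([369., 185.]), 0.17, array([ 0.64367882, -0.09179165,  0.09659343]))]
20.35 q [-11.7   7.9 140.  100.3  10.6 -91.8] tcp [ 0.4608 -0.0253  0.1001] rot [147.  -13.4  76.8] F [-0.4  0.6 -0.4]
x [0.2216 0.9473 0.2313] y [ 0.7877 -0.3137  0.5302] z [ 0.5749  0.0647 -0.8157]
B [ 0.4803 -0.0231  0.0724] corners [0.4899 0.0176 0.0823] [ 0.4708 -0.0639  0.0625] C [ 0.4631 -0.0251  0.0969]
```

View pics/g5.png

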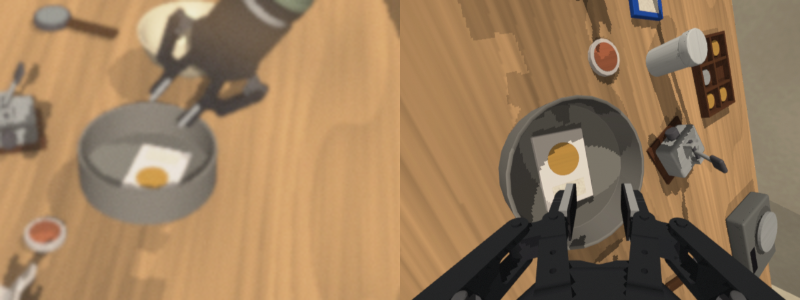

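Emit:
{"op": "servo_tool", "data": {"increments": [[0.6,[0,1.5,-2],-3],[0.8,[0,4,-4],-6],[1,[0,7,-6],-10],[1,[0,10,-8],-15],[1,[0,12,-8],-20]]}}

```text
clock: 20.77
tool_pos: [0.4855, -0.037, 0.1694]
tcp_rot: [144.8, -8.0, 87.9]
force: [0.3, 1.1, -0.7]
gripper_width: 0.0003
gripper_force: 0.0
```

```bash
python3 st.py; python3 - <<'E'
from cloud import *
np.set_printoptions(precision=3,suppress=True)
P=camera_params('wrist');c,d=read_camera('wrist');cv2.imwrite('pics/w2.png',c)
W={'wrist':cloud('wrist',d,P)};W['top']=cloud('top',np.load('top0.npz')['d']);W['side']=cloud('side',np.load('side0.npz')['d'])
for q in landmark_of('wrist','lever_pad')[:2]+landmark_of('wrist','counter')[:2]: print(np.round(q['uv']),q['confidence'],world('wrist',q['uv'],d,P=P))
for n,w in W.items():
    near=(abs(w[...,0]-.66)<.07)&(abs(w[...,1]+.075)<.07)
    for lo,hi in ((.004,.012),(.03,.05),(.074,.12)):
        p=w[near&(w[...,2]>lo)&(w[...,2]<hi)]
        if len(p)>5: print(n,lo,len(p),p.mean(0),p.max(0)[2],cv2.minAreaRect((p[:,:2]*1000).astype(np.float32)))
E
```

```text
20.7667 q [-14.6   2.1 131.3  47.2  18.6 -51.4] tcp [ 0.4855 -0.037   0.1694] rot [144.8  -8.   87.9] F [ 0.3  1.1 -0.7]
x [0.0369 0.9897 0.1385] y [ 0.8132 -0.1103  0.5714] z [ 0.5808  0.0916 -0.8089]
B [ 0.5053 -0.0339  0.1419] corners [0.5068 0.0087 0.1479] [ 0.5037 -0.0765  0.136 ] C [ 0.4878 -0.0366  0.1662]
[408. 277.] 0.81 [ 0.635 -0.083  0.096]
[364. 252.] 0.88 [ 0.635 -0.069  0.036]
wrist 0.004 1029 [ 0.638 -0.076  0.006] 0.011949097217528142 ((662.78466796875, -81.19990539550781), (90.69071960449219, 76.82085418701172), 18.837026596069336)
wrist 0.03 2148 [ 0.656 -0.079  0.036] 0.04992360692126884 ((660.0406494140625, -75.21412658691406), (69.90620422363281, 67.76095581054688), 18.887386322021484)
wrist 0.074 275 [ 0.639 -0.086  0.092] 0.10053599898187741 ((639.9221801757812, -87.52711486816406), (12.414898872375488, 22.2447452545166), 2.1835434436798096)
top 0.004 456 [ 0.656 -0.077  0.006] 0.011824187467430105 ((659.9561157226562, -75.7496337890625), (138.22195434570312, 139.20069885253906), 89.87176513671875)
top 0.03 415 [ 0.664 -0.079  0.037] 0.04999183017256972 ((662.0797119140625, -74.8446044921875), (70.67295837402344, 68.56715393066406), 19.7585506439209)
top 0.074 36 [ 0.644 -0.087  0.095] 0.10483087004778666 ((646.3905639648438, -86.85008239746094), (17.360206604003906, 21.161678314208984), 20.526626586914062)
side 0.004 206 [ 0.64  -0.071  0.006] 0.01098998300924607 ((658.50732421875, -73.18091583251953), (136.0692596435547, 135.18626403808594), 0.049197543412446976)
side 0.03 356 [ 0.658 -0.08   0.037] 0.04988690870765886 ((661.7427978515625, -74.2156982421875), (70.07536315917969, 69.9448471069336), 17.600481033325195)
side 0.074 49 [ 0.644 -0.084  0.092] 0.102729093338922 ((643.7761840820312, -85.77588653564453), (16.529369354248047, 19.831689834594727), 44.615455627441406)
```

Emit:
{"op": "servo_tool", "data": {"increments": [[1,[-1.4,1.6,1.1],-6],[1,[-2.8,3.2,2.2],-12],[1,[-4.2,4.8,3.3],-18],[1,[-5.6,6.4,4.4],-24],[1,[-6.9,8,5.6],-28]]}}

```text
clock: 21.33
tool_pos: [0.5815, -0.1097, 0.1599]
tcp_rot: [144.7, 8.4, 110.6]
force: [0.2, -0.2, 0.9]
gripper_width: 0.0003
gripper_force: 0.0
```

Emit:
{"op": "servo_tool", "data": {"increments": [[1,[0,0,0],0],[1,[0,0,0],0]]}}

```text
clock: 21.5
tool_pos: [0.5813, -0.1095, 0.1599]
tcp_rot: [144.7, 8.2, 110.4]
force: [-0.8, 0.7, 0.3]
gripper_width: -0.0
gripper_force: 0.0
```

```bash
python3 st.py .595 -.104 .081
```

```text
21.5 q [-20.9  12.6 120.   49.7  22.6 -86.4] tcp [ 0.5813 -0.1095  0.1599] rot [144.7   8.2 110.4] F [-0.8  0.7  0.3]
x [-0.3447  0.9277 -0.1433] y [0.7361 0.3619 0.572 ] z [ 0.5825  0.0917 -0.8076]
B [ 0.6011 -0.1064  0.1325] corners [ 0.5863 -0.0665  0.1263] [ 0.6159 -0.1463  0.1386] C [ 0.5836 -0.1091  0.1567]
shift cm [ 1.1682 -3.306   7.2241]
```

Emit:
{"op": "servo_tool", "data": {"increments": [[1,[0.3,-0.8,1.7],0],[1,[0.6,-1.6,3.5],0],[1,[0.9,-2.4,5.2],0],[1,[1.2,-3.3,7.2],0],[1,[1.2,-3.3,7.2],0]]}}

```text
clock: 21.92
tool_pos: [0.5921, -0.1025, 0.0789]
tcp_rot: [145.0, 8.1, 110.4]
force: [-1.6, -0.1, -1.0]
gripper_width: -0.0002
gripper_force: 0.0
```

```bash
python3 st.py .625 -.094 .081; python3 - <<'E'
from cloud import *
b,_=read_camera('wrist');im,_=read_camera('side');cv2.imwrite('pics/g6.png',np.hstack([cv2.resize(im[200:350,200:400],(400,300)),cv2.resize(b,(400,300))]))
E
```

```text
21.9167 q [ -19.5   20.9  124.2   81.5   16.4 -118.9] tcp [ 0.5921 -0.1025  0.0789] rot [145.    8.1 110.4] F [-1.6 -0.1 -1. ]
x [-0.3455  0.9278 -0.1408] y [0.739  0.3614 0.5686] z [ 0.5784  0.0924 -0.8105]
B [ 0.6118 -0.0994  0.0513] corners [ 0.597  -0.0595  0.0453] [ 0.6267 -0.1393  0.0574] C [ 0.5945 -0.1021  0.0756]
shift cm [-0.3762  2.8562  1.8069]
```

View pics/g6.png

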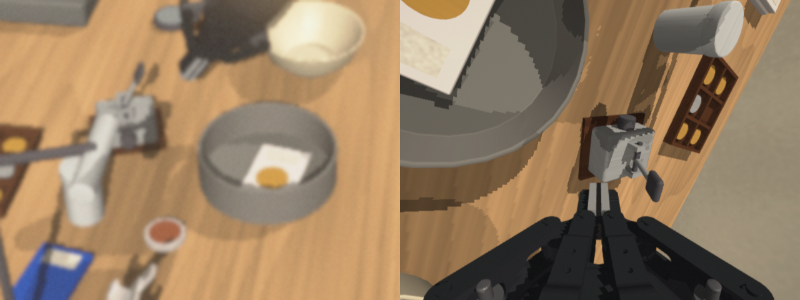

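Emit:
{"op": "servo_tool", "data": {"increments": [[1,[0,0.8,0.6],0],[1,[0,1.6,1.1],0],[1,[-0.1,2.4,1.6],0],[1,[-0.1,3.2,2.2],0],[1,[-0.1,4.2,2.8],0]]}}

```text
clock: 22.43
tool_pos: [0.6429, -0.0875, 0.0869]
tcp_rot: [144.5, 8.6, 110.4]
force: [-2.2, -1.2, 1.0]
gripper_width: 0.0003
gripper_force: 1.1
```

Emit:
{"op": "servo_tool", "data": {"increments": [[1,[0,0.6,0.4],0],[1,[0,1.2,0.8],0],[1,[0,1.6,1.1],0],[1,[0,2,1.4],0]]}}

```text
clock: 22.77
tool_pos: [0.666, -0.0793, 0.087]
tcp_rot: [144.5, 8.6, 110.4]
force: [-3.4, -1.9, 2.2]
gripper_width: 0.0002
gripper_force: 2.2
```

```bash
python3 st.py .675 -.077 .082; python3 - <<'E'
from cloud import *
b,_=read_camera('wrist');im,_=read_camera('side');cv2.imwrite('pics/g7.png',np.hstack([cv2.resize(im[200:320,210:370],(400,300)),cv2.resize(b[100:400,260:580],(400,375))[:300]]))
E
```

```text
22.7667 q [-14.   24.3 115.9  67.4  14.2 -99.9] tcp [ 0.666  -0.0793  0.087 ] rot [144.5   8.6 110.4] F [-3.4 -1.9  2.2]
x [-0.3447  0.9267 -0.1497] y [0.7328 0.3653 0.5741] z [ 0.5867  0.0883 -0.805 ]
B [ 0.6859 -0.0763  0.0597] corners [ 0.6711 -0.0364  0.0532] [ 0.7007 -0.1161  0.0661] C [ 0.6683 -0.0789  0.0838]
shift cm [-0.0236  0.456   0.9551]
```

View pics/g7.png

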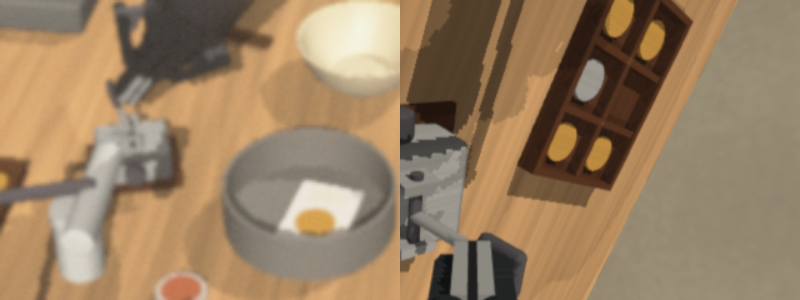

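Emit:
{"op": "servo_tool", "data": {"increments": [[1,[0,0.3,0.3],0],[1,[0,0.6,0.5],0],[1,[0,0.8,0.7],0],[1,[0,0.8,0.7],0]]}}

```text
clock: 23.2
tool_pos: [0.6752, -0.076, 0.0839]
tcp_rot: [144.7, 8.6, 110.4]
force: [-9.0, -4.2, 5.7]
gripper_width: 0.0001
gripper_force: 5.5
```

Emit:
{"op": "servo_tool", "data": {"increments": [[1,[0,0.2,0.2],0],[1,[0,0.3,0.3],0],[1,[0,0.3,0.3],0]]}}

```text
clock: 23.45
tool_pos: [0.6766, -0.0756, 0.0834]
tcp_rot: [144.8, 8.6, 110.4]
force: [-25.7, -8.1, 16.9]
gripper_width: 0.0001
gripper_force: 16.0
```

```bash
python3 st.py; python3 - <<'E'
from cloud import *
np.set_printoptions(precision=3,suppress=True)
im,d=read_camera('side');t,td=read_camera('top')
print([(q['uv'],round(q['confidence'],2),world('side',q['uv'],d)) for q in landmark_of('side','lever_pad')[:2]])
print([(q['uv'],round(q['confidence'],2),world('top',q['uv'],td)) for q in landmark_of('top','lever_pad')[:2]])
E
```

```text
23.45 q [-13.2  25.2 114.7  65.1  13.9 -96.9] tcp [ 0.6766 -0.0756  0.0834] rot [144.8   8.6 110.4] F [-25.7  -8.1  16.9]
x [-0.3445  0.9268 -0.1494] y [0.7356 0.3653 0.5704] z [ 0.5832  0.0866 -0.8077]
B [ 0.6964 -0.0726  0.0559] corners [ 0.6816 -0.0328  0.0495] [ 0.7112 -0.1125  0.0623] C [ 0.6789 -0.0752  0.0801]
[([251.0, 239.6], 0.63, array([ 0.683, -0.068,  0.09 ]))]
[([344.8, 241.7], 0.42, array([ 0.494, -0.028,  0.015]))]
```

Emit:
{"op": "servo_tool", "data": {"increments": [[1,[0,-0.8,-0.6],0],[1,[0,-2,-1.4],0],[1,[0,-3.5,-2.5],0],[1,[0,-5,-3.5],0],[1,[0,-6.5,-4.6],0]]}}

```text
clock: 24.07
tool_pos: [0.6048, -0.1017, 0.0833]
tcp_rot: [144.6, 8.5, 110.5]
force: [-0.8, -0.1, -0.4]
gripper_width: 0.0003
gripper_force: 0.0
```

Emit:
{"op": "servo_tool", "data": {"increments": [[1,[0,0,-2],0],[1,[0,0,-5],0],[1,[0,0,-8],0],[1,[0,0,-10],0],[1,[0,0,-10],0]]}}

```text
clock: 24.48
tool_pos: [0.5467, -0.1114, 0.1676]
tcp_rot: [144.4, 8.7, 110.4]
force: [-0.2, -0.5, 0.2]
gripper_width: 0.0004
gripper_force: 0.0
```

Emit:
{"op": "servo_tool", "data": {"increments": [[1,[0,0,0],0],[1,[0,0,0],0],[1,[0,0,0],0]]}}

```text
clock: 24.73
tool_pos: [0.5468, -0.1105, 0.1629]
tcp_rot: [144.7, 8.4, 110.5]
force: [-0.3, -0.2, 0.1]
gripper_width: 0.0002
gripper_force: 0.0
```

```bash
python3 st.py; python3 - <<'E'
from cloud import *
np.set_printoptions(precision=3,suppress=True)
im,d=read_camera('side');t,td=read_camera('top')
for n,w in (('side',cloud('side',d)),('top',cloud('top',td))):
    p=w[(abs(w[...,0]-.66)<.05)&(abs(w[...,1]+.08)<.05)&(w[...,2]>.074)&(w[...,2]<.12)];print(n,len(p),p.mean(0))
print([(round(q['confidence'],2),world('side',q['uv'],d)) for q in landmark_of('side','slab_center')[:6]])
E
```

```text
24.7333 q [-22.8   9.7 123.5  51.7  23.2 -90.2] tcp [ 0.5468 -0.1105  0.1629] rot [144.7   8.4 110.5] F [-0.3 -0.2  0.1]
x [-0.3465  0.9266 -0.1465] y [0.7345 0.3651 0.5721] z [ 0.5835  0.0906 -0.807 ]
B [ 0.5667 -0.1074  0.1355] corners [ 0.5518 -0.0676  0.1292] [ 0.5816 -0.1473  0.1418] C [ 0.5492 -0.1101  0.1597]
side 50 [ 0.643 -0.084  0.092]
top 36 [ 0.644 -0.087  0.095]
[(0.87, array([ 0.472, -0.025,  0.015])), (0.75, array([0.444, 0.252, 0.01 ])), (0.63, array([0.68 , 0.166, 0.01 ])), (0.62, array([0.691, 0.391, 0.01 ])), (0.62, array([0.298, 0.352, 0.01 ]))]
```

The lever is back at rest, in the same place as at the start. The slab lies in the tin and the arm is touching nothing.

```bash
python3 -c "
from workcell import job
print(job.job_done())"
```

```text
the job is handed in; nothing more can be done
None
```

The slab lies flat and released in the tin, and the tally lever was then pushed to its stop and has sprung back to rest; I handed the job in at about 25 s, and no verdict came back.

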